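# Turn the spares carousel to the orange pot

### The job

On the radio desk, turn the round spares carousel by pushing at its rim, where the black finger pegs stand, until the pot with the orange lid faces front, squarely in line with the white pointer on the carousel's foot, and leave it at rest there. Do not touch the pots: all four must ride round upright in their cups. Leave the tumbler, the desk microphone and the screwdriver where they are.

Things in the scene. Friction and masses are not known exactly. Their poses are not given: they have to be found in the camera images.
- foot: Fixed grey round foot of the carousel, 230 mm across, 18 mm high, on the desk. Origin at the centre of its underside, on the carousel's upright axis. Its -x axis is the front: there a black tongue with a white arrow (44 mm wide, 10 mm high) sticks out to 220 mm from the axis, 90 mm past the carousel's rim. The front points roughly at the robot, within about 20 degrees.
- carousel: Turntable on the foot: light wooden disc, 260 mm across, 16 mm thick, top 34 mm above the desk. Origin on its axis at the disc's underside, z up. Turns about z either way, no stops, against about 0.18 N m of friction, and stays where left. Four black ring cups (54 mm across, 12 mm high) stand on it 70 mm from the axis, along its own +x, +y, -x, -y.
- peg_0 (a point): Centre of the top of one of the four upright black finger pegs on the carousel's rim: 14 mm in diameter, rising 36 mm above the disc, tops 70 mm above the desk, 120 mm from the axis, halfway between the pots. This one is at 45 degrees (counter-clockwise from above) from the carousel's own x axis.
- peg_1 (a point): Top of the same kind of peg, at 135 degrees.
- peg_2 (a point): Top of the same kind of peg, at 225 degrees.
- peg_3 (a point): Top of the same kind of peg, at 315 degrees.
- pot_orange: Screw-lid pot of connectors, cream with orange lid and orange band, 45 mm across, 58 mm high, 110 g, loose but standing in one of the carousel's four cups (any of them); this is the one to bring to the front; pot bottoms are 34 mm above the desk, tops 92 mm; origin at the centre of its underside, z up. Not to be touched.
- pot_blue: Screw-lid pot of connectors, cream with blue lid and blue band, 45 mm across, 58 mm high, 110 g, loose but standing in one of the carousel's four cups (any of them); origin at the centre of its underside, z up. Not to be touched.
- pot_green: Screw-lid pot of connectors, cream with green lid and green band, 45 mm across, 58 mm high, 110 g, loose but standing in one of the carousel's four cups (any of them); origin at the centre of its underside, z up. Not to be touched.
- pot_black: Screw-lid pot of connectors, cream with black lid and black band, 45 mm across, 58 mm high, 110 g, loose but standing in one of the carousel's four cups (any of them); origin at the centre of its underside, z up. Not to be touched.
- tumbler: Dark blue steel drinking tumbler with a steel rim, 89 mm across, 164 mm high, 0.5 kg, standing loose to one side of the carousel, about 0.3 m from its axis. Origin at the centre of its underside.
- desk_mic: Desk microphone, a black 85 mm square, 60 mm high block with a steel stem and a round grey head, 183 mm high in all, 0.6 kg, loose on the other side of the carousel. Origin at the centre of its underside.
- screwdriver: Screwdriver with a red handle, 180 mm long, lying loose on the desk behind the carousel, about 0.2 m from its axis. Origin near its middle, its x axis along the shaft.
Things that resemble listed ones, but are neither listed nor needed, are in the scene too. What is shaped like the desk_mic but yellow is not meant.

How it is judged:
On the way:
1. the fingers push the carousel (contact force between the fingers and carousel above 0.3 N), for 0.04 s.
At the end, for the whole second after the job is handed in: The orange-lidded pot stands on the front side with its centre within 10 mm of the pointer's centre line; the carousel is at rest; all four pots stand upright in their cups; tumbler and microphone stand upright (x of pot_orange in the frame of foot below -0.05 m and y of pot_orange in the frame of foot between -0.01 and 0.01 m and angular speed of carousel below 0.05 rad/s and angle between each of pot_orange, pot_blue, pot_green, pot_black's own z axis and vertical below 0.12 rad and horizontal distance between each of pot_orange, pot_blue, pot_green, pot_black and foot below 0.08 m and height (world z) of each of pot_orange, pot_blue, pot_green, pot_black below 0.042 m and angle between each of tumbler, desk_mic's own z axis and vertical below 0.1 rad); the robot touches nothing.
It fails at once if a pot is lifted or tipped out of its cup (height (world z) of any of pot_orange, pot_blue, pot_green, pot_black above 0.046 m or angle between any of pot_orange, pot_blue, pot_green, pot_black's own z axis and vertical above 0.3 rad).
It fails at once if the robot pushes or holds a pot itself (more than 1 N) instead of the rim (contact force between any of the arm, the fingers and pot_orange above 1 N or contact force between any of the arm, the fingers and pot_blue above 1 N or contact force between any of the arm, the fingers and pot_green above 1 N or contact force between any of the arm, the fingers and pot_black above 1 N).
It fails at once if the tumbler, the desk microphone or the screwdriver is moved by more than 20 mm (distance of any of tumbler, desk_mic, screwdriver from where it was at the start of the episode above 0.02 m).
It also fails if it takes over 56 s, if anything falls off the work surface, if the arm or the gripper's body presses on something with over 40 N, if the wrist force passes 120 N, or if a joint passes its speed limit or range.

### The arm

A 6-joint arm with a two-finger parallel gripper is mounted at the origin on the work surface. World frame = base frame: x ahead of the robot, y to its left, z up, the work surface at z = 0. Lengths are in m, angles in rad, forces in N, time in s.
With the tool pointing down it reaches from about 0.35 to 0.975 m from the base axis. Payload 17.4 kg.
Tool frame: the origin (TCP) lies between the finger pads; the fingertips stand 22 mm ahead of it and the grasp point (between the pads) lies 3 mm ahead of it; z points along the fingers, y is the line along which they close (so a half turn about z gives the same grasp; the last joint's range is limited). The gripper opens to 85 mm and grips with 20 to 120 N. Pads are 22 mm wide; open, the fingers measure 114 mm over their backs; the gripper's body (76 mm by 85 mm) begins 54 mm behind the grasp point. The pads swing forward as they close: fully open they stand 13 mm farther back than shut.
Start: joints at [-0.038, 0.116, 1.442, -0, 1.584, -0.038], TCP at [0.675, -0, 0.253] pointing down, gripper open.
Joint ranges: [-2.83, 2.83], [-0.83, 2.19], [0.07, 2.5], [-1.14, 4.28], [0.01, 3], [-2.97, 2.97]. Speed limits (rad/s): [1.89, 1.89, 2.22, 3.14, 3.14, 3.14].

### API

Orientations are given as a 3x3 rotation matrix whose columns are the frame's x, y, z axes.
In Python, from cell import robot gives the robot as it stands. The module is installed in compiled form; this text tells all that it offers.
- The arm moves only by the tool servo_tool, never from a script. Its argument "moves" is a list of rows, each an object with "delta_pos": the shift along the world's x, y, z in mm, a list of three; "twist": the turn, a rotation vector about the world's x, y, z in rad, a list of three; "jaw": the closure, from 0 (fully open) to 1 (shut). In form: [{"delta_pos": [dx, dy, dz], "twist": [ax, ay, az], "jaw": jaw}, ...]. A call has 1 to 5 rows; each row is the pose to reach, as a shift and turn from the pose commanded when the call began; what a row does not reach only later rows make up. A row lasts 1/8 s, in which the tool goes at most 62.5 mm and 10.7 degrees, less where a joint would pass 70% of its speed; a pose out of reach is approached as far as the arm can. A call with a gripper value outside its range is refused whole. The fingers move at their own pace and stop on an object; the grip force is fixed at half the most. Time passes only in rows, so rows that repeat a pose let the fingers close. It gives the time, the measured TCP pose, the force, the opening and the grip force at its end, in the units of the state.
- robot.state(): the state, without advancing time (a new reading comes with each control period).
- robot.capture(name): name is "scene" or "side" or "wrist"; returns the picture (480x640x3 uint8, blue, green, red); there is no depth.
- robot.camera_params(name): a dict with "intrinsics" (3x3 intrinsics, pixels), "world_from_camera" (4x4, takes a point from camera to world coordinates); the wrist camera has in their place "tool_from_camera" (4x4, takes a point from camera to tool coordinates, whose origin is the TCP and whose axes are the flange's). Camera axes: x right, y up, looking along -z (the intrinsics and any distortion apply to the point x, -y, -z); pixel columns grow to the right and rows downward; lengths in m; the calibration is good to about 2 mm. A picture is of the moment at which its call begins: read the wrist's pose just before it. camera_params takes no time and is no camera call.
- robot.job_done(): hands the job in; it is judged then, once.
Trained networks look in the newest picture that a camera, given by its name, has taken for a name from the list of things; names that differ only in an ending like _2 or _b are one class to them, and where a whole thing is asked for, a point or a joint stands for the part that bears it (a point fixed in the world has none). Each returns a list of dicts, best first, with "p" (0 to 1); they miss things now and then, are a little off and sometimes report something else, mostly with a low value. They report only what shows in the picture. A call takes as long as a camera call. They do not tell look-alikes from the thing itself.
- robot.trace(camera, target): "mask" (480x640 bool, what is visible of it) and "bbox" ([left, top, right, bottom] in pixels, round what is visible of it).
The state is a dict: "clock": time; "joints": joint angles; "qvel": joint speeds; "tau": joint torques, N m; "ee_pos": TCP position; "eef_rot": TCP orientation; "ft_force": force on the tool from outside, world axes, zero at the start; "wrist_torque": the same for the moment, N m; "finger_gap": finger opening in m; "grasp_force": force on a finger pad.
Only numpy, scipy, OpenCV 4.12 (cv2) and the standard library are available. Lean on these libraries where they do the work, as an engineer would, in place of code of your own. Each camera call takes 0.05 s, during which the arm holds its last target. There are 200 camera calls.

## Working session

There is one attempt and no reset: what is moved stays moved. The work goes in short steps, Python scripts to look and compute and a tool call to move; the robot and the scene stay as the last step left them, time stands still between calls to the robot, and variables do not carry over. Pictures are saved under pics/ and viewed, at most 10 in all, crops included, and the job is handed in when it is done.

Besides the shell and the picture viewer there is one more tool, called after "Emit:" by a JSON object that holds its "name" and its "arguments", one argument or row to a line. servo_tool: Moves the arm, as the interface text tells. Its arguments: {"type":"object","properties":{"moves":{"type":"array"}},"required":["moves"]}

```bash
mkdir -p pics
python3 - <<'E'
from cell import robot
import cv2
for n in("scene","side","wrist"):
    cv2.imwrite(f"pics/{n}0.png",robot.capture(n))
    p=robot.camera_params(n); print(n,{k:v.round(3).tolist() if hasattr(v,'round') else v for k,v in p.items()})
print(robot.state())
E
```

```text
scene {'intrinsics': [[485.875, 0.0, 316.293], [0.0, 485.875, 234.316], [0.0, 0.0, 1.0]], 'world_from_camera': [[0.824, -0.471, 0.315, 0.986], [0.566, 0.698, -0.438, -0.47], [-0.014, 0.54, 0.842, 1.028], [0.0, 0.0, 0.0, 1.0]]}
side {'intrinsics': [[557.623, 0.0, 316.822], [0.0, 557.623, 240.34], [0.0, 0.0, 1.0]], 'world_from_camera': [[0.731, 0.37, -0.573, -0.059], [-0.682, 0.416, -0.602, -0.681], [0.016, 0.831, 0.557, 0.715], [0.0, 0.0, 0.0, 1.0]]}
wrist {'intrinsics': [[396.337, 0.0, 320.72], [0.0, 396.337, 240.153], [0.0, 0.0, 1.0]], 'tool_from_camera': [[0.001, 0.954, 0.3, 0.077], [1.0, -0.002, 0.0, 0.0], [0.001, 0.3, -0.954, -0.12], [0.0, 0.0, 0.0, 1.0]]}
{'clock': 0.15, 'joints': array([-3.77682987e-02,  1.16407916e-01,  1.44210965e+00,  1.68227701e-05,
        1.58403637e+00, -3.77722853e-02]), 'qvel': array([-3.88092654e-05, -4.42982756e-04, -3.05868055e-03,  4.94559471e-04,
       -5.30894611e-04, -6.11256732e-05]), 'tau': array([ 7.81324125e-04, -7.32512355e+01, -6.32847619e+01, -3.31336332e-05,
        5.00968890e-03,  2.64853352e-04]), 'ee_pos': array([6.74869418e-01, 2.19082086e-05, 2.52711449e-01]), 'eef_rot': array([[-4.17571635e-06,  9.99999539e-01, -9.59958283e-04],
       [ 9.99999999e-01,  4.22669836e-06,  5.31065401e-05],
       [ 5.31105731e-05, -9.59958060e-04, -9.99999538e-01]]), 'ft_force': array([-0.17383799,  0.36656119,  0.16245232]), 'wrist_torque': array([0.04022406, 0.01149248, 0.00773382]), 'grasp_force': 0.0, 'finger_gap': 0.08553312578253651}
```

View pics/scene0.png

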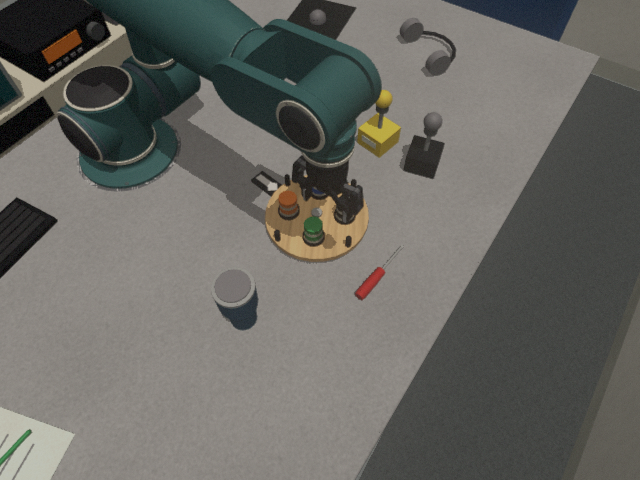

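View pics/side0.png

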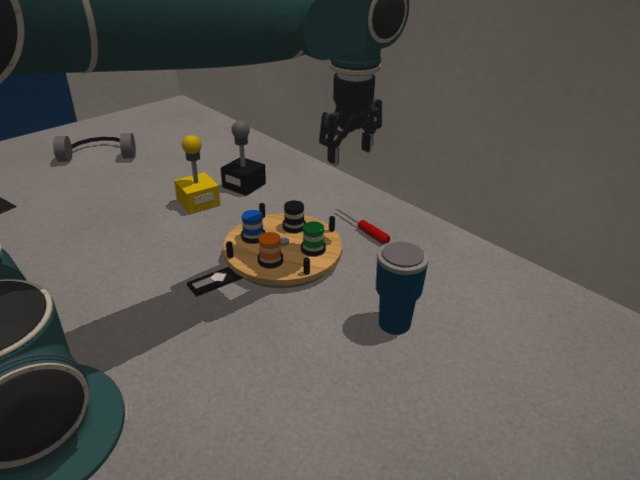

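View pics/wrist0.png

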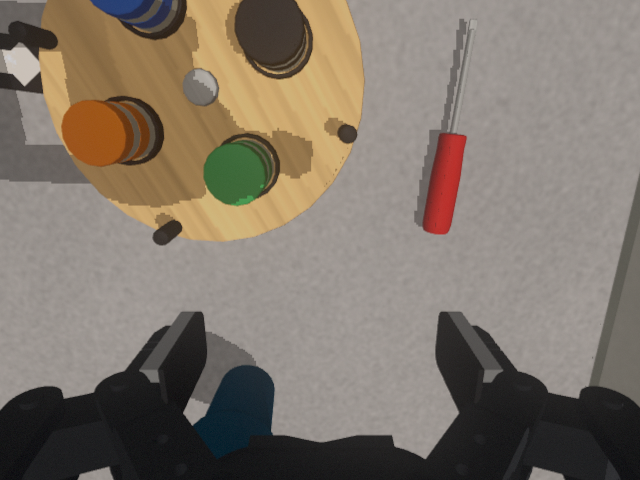

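The candidates in the scene picture are:
- Orange pot at (289,205), with the only orange lid. The orange radio display at (62,47) is not it.
- Carousel at (317,218).
- White arrow on the tongue at (270,185).
- Grey/black microphone at (425,150). The yellow one at (380,130) is the look-alike.
- Tumbler at (235,293).
- Screwdriver at (375,278).

In the side picture the peg tops are at about (262,205), (332,219), (307,260) and (229,244). In the wrist picture the hub is at (200,87), the orange lid at (97,132), and the pegs at (160,236), (347,133) and (20,35).

```bash
cat > h.py <<'E'
from cell import robot
import cv2, numpy as np
from scipy.optimize import least_squares
def cam(n, st=None):
    p=robot.camera_params(n); K=p["intrinsics"]
    if n=="wrist":
        st=st or robot.state(); T=np.eye(4); T[:3,:3]=st["eef_rot"]; T[:3,3]=st["ee_pos"]; T=T@p["tool_from_camera"]
    else: T=p["world_from_camera"]
    return K,T
def ray(c,uv):
    K,T=c; d=np.linalg.inv(K)@[uv[0],uv[1],1]; return T[:3,3],T[:3,:3]@(d*[1,-1,-1])
def plane(c,uv,z):
    o,d=ray(c,uv); return o+d*(z-o[2])/d[2]
def tri(obs):
    A=[];b=[]
    for c,uv in obs:
        o,d=ray(c,uv); d=d/np.linalg.norm(d); P=np.eye(3)-np.outer(d,d); A.append(P);b.append(P@o)
    return np.linalg.lstsq(np.vstack(A),np.hstack(b),rcond=None)[0]
def proj(c,X):
    K,T=c; q=np.linalg.inv(T)@np.r_[X,1]; q=K@(q[:3]*[1,-1,-1]); return q[:2]/q[2]
E
python3 - <<'E'
from h import *
S,D,W=cam("scene"),cam("side"),cam("wrist")
np.set_printoptions(precision=3,suppress=True)
def mc(cn,t):
    r=robot.trace(cn,t); out=[]
    for q in r[:4]:
        v,u=np.nonzero(q["mask"]); out.append((round(q["p"],2),[int(x) for x in q["bbox"]],round(u.mean(),1),round(v.mean(),1)))
    return out
for t in("pot_orange","carousel","foot","tumbler","desk_mic","screwdriver"):
    for c in("scene","side","wrist"): print(t,c,mc(c,t))
print("near-right peg tri",tri([(D,(307,260)),(S,(277,233)),(W,(157,238))]))
print("far-right peg tri",tri([(D,(332,219)),(S,(348,238)),(W,(349,134))]))
for p in((262,205),(332,219),(307,260),(229,244)): print("side peg",plane(D,p,.07))
for p in((287,178),(277,233),(348,238)): print("scene peg",plane(S,p,.07))
for p in((157,238),(349,134)): print("wrist peg",plane(W,p,.07))
print("lid",plane(W,(97,132),.092), "lid tri",tri([(D,(270,239)),(S,(288,198)),(W,(97,132))]))
print("arrow tri",tri([(D,(218,277)),(S,(271,186)),(W,(22,65))]),plane(W,(22,65),.01))
E
python3 - <<'E'
import cv2
s=cv2.imread('pics/side0.png')[180:320,170:370]; cv2.imwrite('pics/sc.png',cv2.resize(s,None,fx=4,fy=4,interpolation=2))
E
```

```text
pot_orange scene [(0.78, [281, 189, 298, 217], np.float64(288.3), np.float64(203.1))]
pot_orange side [(0.76, [256, 232, 285, 262], np.float64(269.3), np.float64(247.1)), (0.52, [222, 203, 341, 286], np.float64(281.5), np.float64(253.0))]
pot_orange wrist [(0.76, [61, 99, 153, 167], np.float64(106.8), np.float64(132.0))]
carousel scene [(0.75, [267, 174, 370, 261], np.float64(313.6), np.float64(226.4))]
carousel side [(0.85, [222, 205, 342, 288], np.float64(282.1), np.float64(252.7))]
carousel wrist [(0.95, [5, 0, 365, 245], np.float64(205.8), np.float64(108.4))]
foot scene [(0.77, [253, 174, 278, 196], np.float64(266.1), np.float64(182.6)), (0.45, [280, 188, 299, 215], np.float64(287.9), np.float64(203.6))]
foot side [(0.84, [185, 265, 302, 295], np.float64(216.8), np.float64(281.5)), (0.29, [223, 203, 340, 288], np.float64(282.3), np.float64(253.0))]
foot wrist [(0.96, [0, 35, 43, 93], np.float64(19.1), np.float64(65.9))]
tumbler scene [(0.98, [212, 265, 257, 330], np.float64(236.2), np.float64(296.3))]
tumbler side [(0.92, [377, 240, 427, 333], np.float64(399.1), np.float64(283.4)
[... 616 characters left out ...]
)), (0.64, [252, 174, 279, 199], np.float64(265.8), np.float64(183.0))]
screwdriver side [(0.68, [352, 219, 392, 241], np.float64(372.2), np.float64(231.5))]
screwdriver wrist [(0.88, [422, 22, 480, 236], np.float64(448.4), np.float64(157.3))]
near-right peg tri [ 0.545 -0.018  0.067]
far-right peg tri [0.695 0.064 0.065]
side peg [0.61  0.206 0.07 ]
side peg [0.687 0.056 0.07 ]
side peg [ 0.543 -0.022  0.07 ]
side peg [0.461 0.126 0.07 ]
scene peg [0.47  0.127 0.07 ]
scene peg [ 0.549 -0.02   0.07 ]
scene peg [0.695 0.062 0.07 ]
wrist peg [ 0.544 -0.017  0.07 ]
wrist peg [0.696 0.064 0.07 ]
lid [0.522 0.066 0.092] lid tri [0.519 0.066 0.088]
arrow tri [0.421 0.117 0.011] [0.422 0.117 0.01 ]
```

View pics/sc.png

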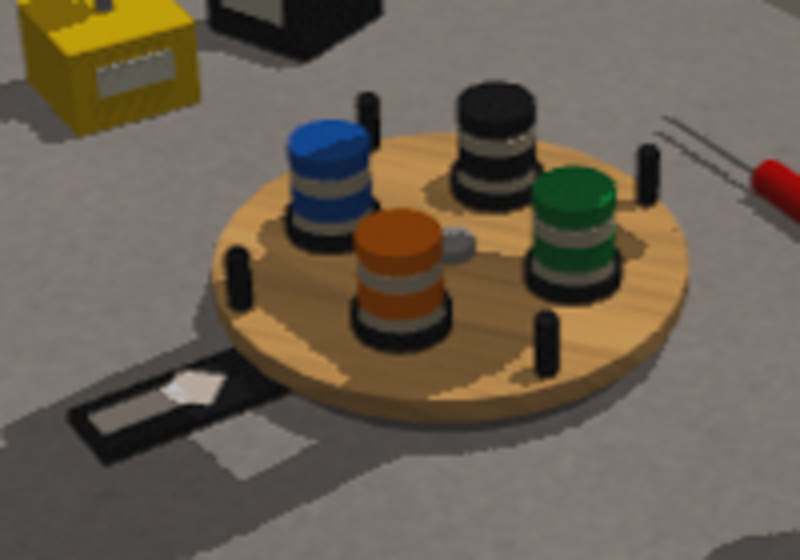

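The crop shows the orange-lidded pot at the front right, the white arrow to its left, and a peg between orange and green at crop pixel (545,345). The orange pot sits at about 208°, and the pointer at about 172°, so the turn is about 36° clockwise. I'll take one close overhead wrist view to refine this.

Emit:
{"name": "servo_tool", "arguments": {
  "moves": [
    {"delta_pos": [-50, 25, 15], "twist": [0, 0, 0], "jaw": 0.4},
    {"delta_pos": [-100, 50, 30], "twist": [0, 0, 0], "jaw": 0.4},
    {"delta_pos": [-145, 70, 45], "twist": [0, 0, 0], "jaw": 0.4},
    {"delta_pos": [-145, 70, 45], "twist": [0, 0, 0], "jaw": 0.4},
    {"delta_pos": [-145, 70, 45], "twist": [0, 0, 0], "jaw": 0.4}
  ]
}}

```text
clock: 1.68
ee_pos: [0.5302, 0.07, 0.2983]
eef_rot: [[-0.0, 1.0, 0.0], [1.0, 0.0, -0.0], [-0.0, 0.0, -1.0]]
ft_force: [0.6, 0.1, -0.1]
finger_gap: 0.0515
grasp_force: 0.0
```

Run:
```python
from h import *
st=robot.state(); im=robot.capture("wrist"); cv2.imwrite("pics/w1.png",im); print(st["clock"],st["ee_pos"],st["finger_gap"])
S,D=cam("scene"),cam("side")
print("tumbler",plane(S,(238,322),0),plane(D,(397,325),0))
```

```text
1.675 [0.53020674 0.06995012 0.29832688] 0.051502349593124254
tumbler [ 0.58826266 -0.22730532  0.        ] [ 0.59403316 -0.21826732  0.        ]
```

View pics/w1.png

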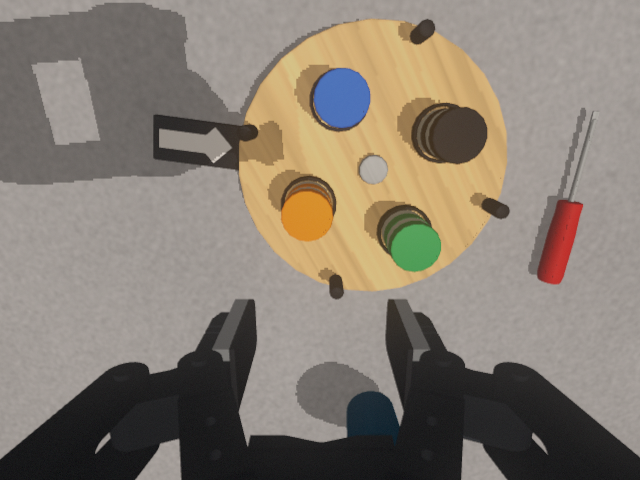

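The view shows peg tops at about (337,293), (501,211), (427,27) and (250,131). The orange lid is at (307,216), the hub at (373,169), the arrow tip at (232,146) and its tail at (159,139).

```bash
cat >> h.py <<'E'
def measure(c,pegs,lid,tip,tail,end):
    P=np.array([plane(c,p,.07)[:2] for p in pegs])
    ctr=P.mean(0); a=np.unwrap([np.arctan2(*(p-ctr)[::-1]) for p in P])
    L=plane(c,lid,.092)[:2]-ctr
    q=[plane(c,x,.01)[:2] for x in(tip,tail,end)]
    deg=np.degrees
    f=[deg(np.arctan2(*(x-ctr)[::-1]))%360 for x in q]; d=q[1]-q[0]
    print("ctr",ctr,"peg r",np.hypot(*(P-ctr).T),"peg ang",deg(a)%360)
    print("lid r",np.hypot(*L),"ang",deg(np.arctan2(*L[::-1]))%360)
    print("front angs tip,tail,end",f,"arrow dir",deg(np.arctan2(d[1],d[0]))%360,"r end",np.hypot(*(q[2]-ctr)))
E
python3 - <<'E'
from h import *
np.set_printoptions(precision=4,suppress=True)
c=cam("wrist")
measure(c,[(337,293),(502,211),(428,26),(249,131)],(307,216),(232,146),(159,139),(154.5,137))
im=cv2.imread("pics/w1.png"); h=cv2.cvtColor(im,cv2.COLOR_BGR2HSV)
m=cv2.inRange(h,(12,70,60),(24,190,255)); m[300:]=0
k=cv2.morphologyEx(m,cv2.MORPH_OPEN,np.ones((5,5)))
cs=max(cv2.findContours(k,0,1)[0],key=cv2.contourArea); hull=cv2.convexHull(cs)[:,0]
Q=np.array([plane(c,p,.034)[:2] for p in hull])
r=least_squares(lambda v:np.hypot(*(Q-v[:2]).T)-v[2],[.58,.095,.13],loss="soft_l1",f_scale=.002); print("disc",r.x)
print("hub",plane(c,(373,169),.05))
E
```

```text
ctr [0.5809 0.0989] peg r [0.1203 0.1176 0.1195 0.1167] peg ang [253.198  343.0426  73.6297 162.6294]
lid r 0.07065048231715954 ang 208.48154533428394
front angs tip,tail,end [np.float64(172.6186737793593), np.float64(173.3257145712244), np.float64(172.95183380424368)] arrow dir 174.69379423793933 r end 0.2181913947349153
disc [0.5794 0.098  0.1285]
hub [0.5785 0.0994 0.05  ]
```

Emit:
{"name": "servo_tool", "arguments": {
  "moves": [
    {"delta_pos": [5, -45, -40], "twist": [0, 0, -0.15], "jaw": 0.6},
    {"delta_pos": [15, -87, -80], "twist": [0, 0, -0.295], "jaw": 0.6},
    {"delta_pos": [15, -87, -135], "twist": [0, 0, -0.295], "jaw": 0.6},
    {"delta_pos": [15, -87, -178], "twist": [0, 0, -0.295], "jaw": 0.6},
    {"delta_pos": [15, -87, -178], "twist": [0, 0, -0.295], "jaw": 0.6}
  ]
}}

```text
clock: 2.35
ee_pos: [0.5438, -0.0175, 0.1166]
eef_rot: [[0.292, 0.957, -0.007], [0.957, -0.292, 0.0], [-0.002, -0.007, -1.0]]
ft_force: [0.5, -0.1, 0.3]
finger_gap: 0.0341
grasp_force: 0.0
```

Run:
```python
from h import *
st=robot.state(); im=robot.capture("wrist"); c=cam("wrist",st)
print(st["ee_pos"],st["finger_gap"],proj(c,[.5451,-.0168,.07]),proj(c,st["ee_pos"]+[0,0,-.017]))
cv2.imwrite("pics/w2.png",im)
```

```text
[ 0.54377616 -0.01752919  0.11656198] 0.03408906537817341 [323.3154177  288.13585387] [320.51183709 322.44430256]
```

View pics/w2.png

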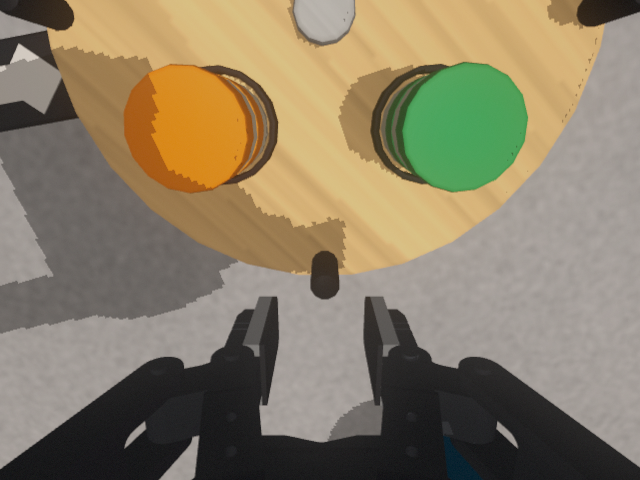

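The peg top at (325,289) lies midway between the pads and is where predicted (323,288). Both pots are well clear. Going down.

Emit:
{"name": "servo_tool", "arguments": {
  "moves": [
    {"delta_pos": [0, 0, -20], "twist": [0, 0, 0], "jaw": 0.6},
    {"delta_pos": [0, 0, -40], "twist": [0, 0, 0], "jaw": 0.6},
    {"delta_pos": [0, 0, -57], "twist": [0, 0, 0], "jaw": 0.6},
    {"delta_pos": [0, 0, -57], "twist": [0, 0, 0], "jaw": 0.6}
  ]
}}

```text
clock: 2.9
ee_pos: [0.5443, -0.0169, 0.0617]
eef_rot: [[0.291, 0.957, -0.002], [0.957, -0.291, 0.0], [-0.001, -0.002, -1.0]]
ft_force: [0.6, -0.1, 0.2]
finger_gap: 0.0343
grasp_force: 0.0
```

Run:
```python
import numpy as np
c=np.array([580,98.]); a0=253.1
P=lambda a:c+120*np.array([np.cos(np.radians(a)),np.sin(np.radians(a))])
for a in range(251,206,-3): print(a,(P(a)-P(a0)).round(1),round(np.radians(a-a0),3))
```

```text
251 [-4.2  1.4] -0.037
248 [-10.1   3.6] -0.089
245 [-15.8   6.1] -0.141
242 [-21.5   8.9] -0.194
239 [-26.9  12. ] -0.246
236 [-32.2  15.3] -0.298
233 [-37.3  19. ] -0.351
230 [-42.3  22.9] -0.403
227 [-47.   27.1] -0.456
224 [-51.4  31.5] -0.508
221 [-55.7  36.1] -0.56
218 [-59.7  40.9] -0.613
215 [-63.4  46. ] -0.665
212 [-66.9  51.2] -0.717
209 [-70.1  56.6] -0.77
```

Emit:
{"name": "servo_tool", "arguments": {
  "moves": [
    {"delta_pos": [-4, 1.5, 0], "twist": [0, 0, -0.037], "jaw": 0.6},
    {"delta_pos": [-10, 3.5, 0], "twist": [0, 0, -0.089], "jaw": 0.6},
    {"delta_pos": [-16, 6, 0], "twist": [0, 0, -0.141], "jaw": 0.6},
    {"delta_pos": [-21.5, 9, 0], "twist": [0, 0, -0.194], "jaw": 0.6},
    {"delta_pos": [-27, 12, 0], "twist": [0, 0, -0.246], "jaw": 0.6}
  ]
}}

```text
clock: 3.52
ee_pos: [0.5183, -0.0051, 0.0641]
eef_rot: [[0.516, 0.856, 0.001], [0.856, -0.516, -0.0], [0.0, 0.001, -1.0]]
ft_force: [0.9, -0.4, -0.4]
finger_gap: 0.0341
grasp_force: 0.8
```

Emit:
{"name": "servo_tool", "arguments": {
  "moves": [
    {"delta_pos": [-5, 3.5, 0], "twist": [0, 0, -0.052], "jaw": 0.6},
    {"delta_pos": [-10.5, 7, 0], "twist": [0, 0, -0.105], "jaw": 0.6},
    {"delta_pos": [-15.5, 11, 0], "twist": [0, 0, -0.157], "jaw": 0.6},
    {"delta_pos": [-20, 15, 0], "twist": [0, 0, -0.21], "jaw": 0.6},
    {"delta_pos": [-24.5, 19.5, 0], "twist": [0, 0, -0.262], "jaw": 0.6}
  ]
}}

```text
clock: 4.15
ee_pos: [0.4938, 0.0145, 0.0641]
eef_rot: [[0.721, 0.693, 0.001], [0.693, -0.721, -0.0], [0.001, 0.001, -1.0]]
ft_force: [0.4, -1.2, -0.1]
finger_gap: 0.0347
grasp_force: 0.9
```

Emit:
{"name": "servo_tool", "arguments": {
  "moves": [
    {"delta_pos": [-4, 4.5, 0], "twist": [0, 0, -0.052], "jaw": 0.6},
    {"delta_pos": [-8, 9.5, 0], "twist": [0, 0, -0.105], "jaw": 0.6},
    {"delta_pos": [-10.5, 13, 0], "twist": [0, 0, -0.14], "jaw": 0.6},
    {"delta_pos": [-10.5, 13, 0], "twist": [0, 0, -0.14], "jaw": 0.6}
  ]
}}

```text
clock: 4.65
ee_pos: [0.4832, 0.0276, 0.064]
eef_rot: [[0.809, 0.588, 0.001], [0.588, -0.809, 0.0], [0.001, 0.001, -1.0]]
ft_force: [0.3, -0.5, -0.6]
finger_gap: 0.0341
grasp_force: 0.0
```

Run:
```python
from h import *
st=robot.state(); im=robot.capture("wrist"); c=cam("wrist",st)
print(st["clock"],st["ee_pos"],st["ft_force"],np.degrees(np.arctan2(st["ee_pos"][1]-.098,st["ee_pos"][0]-.58))%360)
im=robot.capture("side"); cv2.imwrite("pics/s3.png",cv2.resize(im[180:320,170:370],None,fx=4,fy=4,interpolation=2))
```

```text
4.65 [0.4832499  0.02762739 0.06398213] [ 0.26094609 -0.49429231 -0.60590024] 216.0308194579387
```

View pics/s3.png

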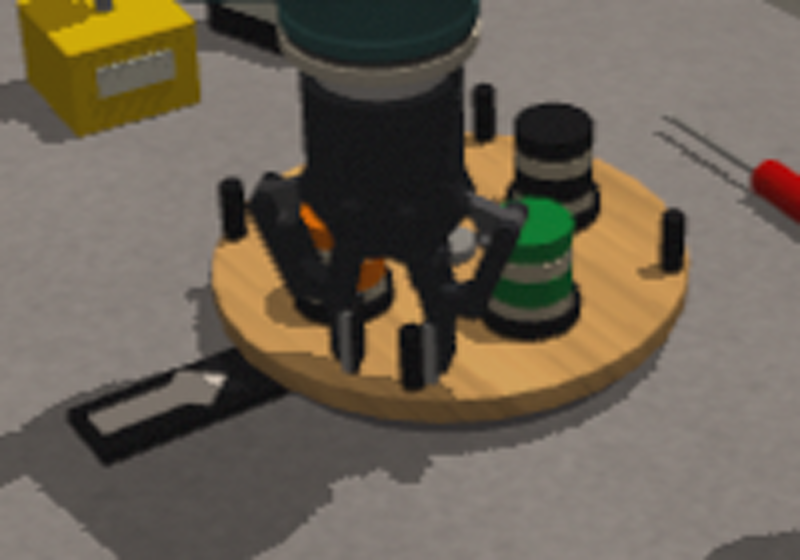

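The peg rests on the right-hand finger. Its estimated angle is 220.8° against a wanted 218°, so about 3° more is needed. After that I'll back off, lift and check.

Emit:
{"name": "servo_tool", "arguments": {
  "moves": [
    {"delta_pos": [-1.8, 2.5, 0], "twist": [0, 0, -0.026], "jaw": 0.6},
    {"delta_pos": [-3.5, 5, 0], "twist": [0, 0, -0.05], "jaw": 0.6},
    {"delta_pos": [-3.5, 5, 0], "twist": [0, 0, -0.05], "jaw": 0.6},
    {"delta_pos": [-1, 1, 0], "twist": [0, 0, -0.01], "jaw": 0.6},
    {"delta_pos": [1, -2, 0], "twist": [0, 0, 0.02], "jaw": 0.6}
  ]
}}

```text
clock: 5.38
ee_pos: [0.484, 0.0254, 0.0632]
eef_rot: [[0.797, 0.605, -0.0], [0.605, -0.797, 0.0], [-0.0, -0.0, -1.0]]
ft_force: [-0.2, 0.4, -0.1]
finger_gap: 0.0342
grasp_force: 0.0
```

Emit:
{"name": "servo_tool", "arguments": {
  "moves": [
    {"delta_pos": [0, 0, 20], "twist": [0, 0, 0], "jaw": 0.6},
    {"delta_pos": [0, 0, 60], "twist": [0, 0, 0], "jaw": 0.6},
    {"delta_pos": [0, 0, 110], "twist": [0, 0, 0], "jaw": 0.6},
    {"delta_pos": [10, -10, 160], "twist": [0, 0, 0.1], "jaw": 0.6},
    {"delta_pos": [20, -20, 210], "twist": [0, 0, 0.2], "jaw": 0.6}
  ]
}}

```text
clock: 6.0
ee_pos: [0.504, 0.0053, 0.275]
eef_rot: [[0.659, 0.752, 0.0], [0.752, -0.659, 0.0], [0.0, 0.0, -1.0]]
ft_force: [-0.2, 0.3, 0.2]
finger_gap: 0.0346
grasp_force: 0.0
```

Emit:
{"name": "servo_tool", "arguments": {
  "moves": [
    {"delta_pos": [0, 0, 30], "twist": [0, 0, 0.18], "jaw": 0.6},
    {"delta_pos": [0, 0, 40], "twist": [0, 0, 0.36], "jaw": 0.6},
    {"delta_pos": [0, 0, 40], "twist": [0, 0, 0.54], "jaw": 0.6},
    {"delta_pos": [0, 0, 40], "twist": [0, 0, 0.7], "jaw": 0.6},
    {"delta_pos": [0, 0, 40], "twist": [0, 0, 0.7], "jaw": 0.6}
  ]
}}

```text
clock: 6.62
ee_pos: [0.504, 0.0055, 0.3132]
eef_rot: [[0.024, 1.0, -0.0], [1.0, -0.024, 0.0], [0.0, -0.0, -1.0]]
ft_force: [-0.2, -0.1, -0.7]
finger_gap: 0.0341
grasp_force: 0.0
```

Run:
```python
from h import *
st=robot.state(); im=robot.capture("wrist"); c=cam("wrist",st); cv2.imwrite("pics/w4.png",im)
print(st["clock"],st["ee_pos"],st["ft_force"])
for a in(218,308,38,128): print("peg pred",proj(c,[.58+.12*np.cos(np.radians(a)),.098+.12*np.sin(np.radians(a)),.07]).round(1))
a=np.radians(173);print("orange pred",proj(c,[.58+.07*np.cos(a),.098+.07*np.sin(a),.092]).round(1))
```

```text
6.625 [0.50400036 0.00545107 0.31317802] [-0.16327374 -0.0886475  -0.73457579]
peg pred [300.1 182.1]
peg pred [481.7 200.3]
peg pred [528.4  -6.6]
peg pred [318.2 -30.9]
orange pred [326.1  83.5]
```

View pics/w4.png

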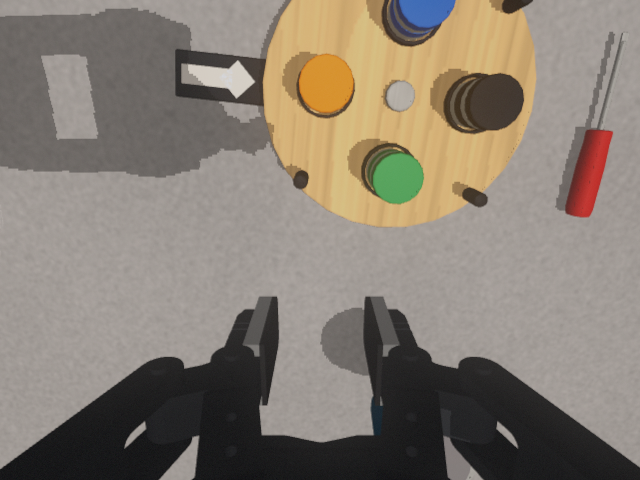

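The orange lid is at (326,84), against a prediction of (326,83.5) for an exactly aligned pot. The pegs at (300,181) and (480,199) are within 2 px of prediction. The pots stand upright and the arm is clear, so I'm handing in.

```bash
python3 -c "
from cell import robot
print(robot.job_done())"
```

```text
the job is handed in; nothing more can be done
None
```

I turned the carousel about 35° clockwise by pushing one rim peg; the orange-lidded pot now faces front, in line with the white pointer to about 2 mm by the last wrist picture, and I've handed the job in (no verdict was returned).

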